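# Secure the star cutter and hold the loupe at focal height over it

## Task

The star-shaped biscuit cutter in the wooden fixture is to have its edge inspected. First turn the brass turnbutton all the way to its stop, so that its nose lies across the hinged metal bezel and secures it; then pick up the loupe by its handle and hold it still and level with its lens centred over the star cutter, at the height of the red collar on the post, and finish while still holding it there. Do not touch the fixture with the loupe, shift the collar, lift the bezel or disturb the other things on the table.

Things in the scene. Friction and masses are not known exactly. Their poses are not given: they have to be found in the camera images.
- fixture: wooden fixture fixed to the table: board from -87 to +77 mm in x, +-82 mm in y, 10 mm thick; square nest 84 x 84 mm outside; on it the hinged aluminium bezel, top 39 mm above the table, opening 48 x 48 mm; turnbutton on the -x side; post at (+62, +62) mm. Origin: on the table below the nest's centre; x from turnbutton to nest (away from the robot, within 0.35 rad), z up
- turnbutton (a joint): angle of the brass turnbutton about its vertical pivot, rad: 0 = at its stop, nose along the fixture's +x across the bezel (secured); grows counterclockwise seen from above to 1.6 = nose along the fixture's +y, clear of the bezel. A little stiff (0.04 N m), stays where it is left. Pinch it over the pivot and turn, or push its nose
- turnbutton_pivot (a point): on the pivot axis, half-way up the turnbutton's bar: 48 mm long (12 mm behind the pivot, 36 mm to the nose), 14 mm wide, 22 mm high, from 40.5 to 62.5 mm above the table. x points along the bar to the nose, z up. Under it is a block (28 x 30 mm, top at 39 mm) with a stop pin reaching 46 mm above the table
- turnbutton_nose (a point): nose end of the turnbutton's bar, half-way up, 36 mm from the pivot
- bezel (a joint): angle of the hinged bezel, rad: 0 = lying shut on the nest, as it starts; grows as it lifts. It is hinged on the fixture's +x side and held only by its weight
- focus_mark (a point): centre of the red collar (20 mm wide, 6 mm high, with a pointer reaching 22 mm from the post's axis towards the cutter) on the fixture's upright post (10 mm thick, top 174 mm above the table): this point's height (105 to 150 mm above the table) is the one wanted for the middle of the lens. z up
- star_cutter_rim (a point): centre of the upper rim of the star-shaped metal biscuit cutter (57 x 55 x 22 mm), which sits loose in the nest, its rim 32 mm above the table, 7 mm below the bezel's top face; z up
- loupe_grip (a point): middle of the loupe's black handle, half-way up (9 mm above its underside), near its centre of mass. The loupe lies flat on the table and weighs about 0.09 kg. The handle is 110 mm long, 16 mm wide and 18 mm high, with a steel-capped tail; x points along the handle to the lens, z up out of the lens's upper face
- loupe_lens (a point): centre of the loupe's round lens, half-way up its dark steel ring (64 mm outside, 12 mm high), 95 mm along the handle's x from the grip point and level with it; z up, square to the lens
- timer_center (a point): bystander: red and white wind-up kitchen timer, 62 mm wide, 58 mm high; centre, half-way up
- cup_center (a point): bystander: white cup, 83 x 108 x 68 mm with its handle; centre, half-way up
- round_cutter_center (a point): bystander: round metal cutter, 52 mm wide, 26 mm high; centre, half-way up
- small_cutter_center (a point): bystander: small round metal cutter, 36 mm wide, 24 mm high; centre, half-way up
- ring_center (a point): bystander: blue-grey ring, 59 mm wide, 12 mm high, lying flat; centre, half-way up
- sprinkle_tub_center (a point): bystander: red tub with a white cap, 44 mm wide, 70 mm high; centre, half-way up
- loupe: the loupe as a whole; origin on its underside, below point loupe_grip, same axes

How it is judged:
By the outcome, as a careful person would: the job done as asked, in the order asked, and still so for the second after the job is handed in, while the arm keeps its last pose, push and grip.
It also fails if it takes over 56 s, if anything falls off the work surface, if the arm or the gripper's body presses on something with over 40 N, if the wrist force passes 120 N, or if a joint passes its speed limit or range.

## Robot

A 6-joint arm with a two-finger parallel gripper is mounted at the origin on a cart in front of the work surface, level with it; the furniture and walls round the work are solid. World frame = base frame: x ahead of the robot, y to its left, z up, the work surface at z = 0. Lengths are in m, angles in rad, forces in N, time in s.
With the tool pointing down it reaches from about 0.35 to 0.775 m from the base axis. Payload 5.5 kg.
Tool frame: the origin (TCP) lies at the very end of the fingers, on their centre line; the grasp point (between the pads) lies env.grasp_offset behind it (env.grasp_offset is the distance from the TCP to the grasp point, in m); x points along the fingers, y is the direction in which the jaws open and shut, and the axes are right-handed (so a half turn about x gives the same grasp; the last joint's range is limited). The gripper opens to 85 mm and grips with 20 to 120 N. Pads are 22 mm wide; open, the fingers measure 114 mm over their backs; the gripper's body (76 mm by 85 mm) begins 54 mm behind the grasp point. The pads swing forward as they close: fully open they stand 13 mm farther back than shut.
Start: joints at [-1.318, 0.313, 0.046, 1.304, 0, 1.431], TCP at [0.22, -0.531, 0.231] pointing down, gripper open.
Joint ranges: [-2.76, 2.76], [-0.86, 1.69], [-1.03, 1.26], [-2.2, 2.34], [-1.47, 1.5], [-3.14, 3.14]. Speed limits (rad/s): [2.57, 2.57, 3.14, 3.14, 3.14, 3.14].

## Interface

Orientations are given as a unit quaternion [w, x, y, z].
In Python, from workcell import get_state, viewer, job, env gives the robot as it stands.
- The arm moves only by the tool send_rows, never from a script. Its argument "plan" is a list of rows, each a list of 6 numbers: the shift along the tool's x, y, z in mm, then the turn, a rotation vector about the tool's x, y, z in degrees. A call has exactly 10 rows; each row is the pose to reach, as a shift and turn from the pose commanded when the call began, along the tool's axes at that moment; what a row does not reach only later rows make up. A row lasts 1/8 s, in which the tool goes at most 62.5 mm and 10.7 degrees, less where a joint would pass 70% of its speed; a pose out of reach is approached as far as the arm can. A call with a gripper value outside its range is refused whole. "claw" is the finger opening in mm, from 0 to 85.4, set as the call begins (left out, the last holds). The fingers move at their own pace and stop on an object; "newtons" is the grip in N (left out, the last holds). Time passes only in rows, so rows that repeat a pose let the fingers close, or fill a call up. It gives the time, the measured TCP pose, the force and the opening at its end, in the units of the state.
- get_state(): the state, without advancing time (a new reading comes with each control period).
- viewer.read_camera(name): name is "side" or "top"; returns a dict with "frame" (480x640x3 uint8, blue, green, red), "mtx" (3x3 intrinsics, pixels), "rvec" (rotation vector, rad) and "tvec" (3), from world to camera coordinates, as OpenCV has them. Camera axes: x right, y down, z forward; pixel columns grow to the right and rows downward; lengths in m; the calibration is good to about 2 mm. A picture is of the moment at which its call begins. There is no depth.
- job.hand_in(): hands the job in, once; it reports no verdict.
The state is a dict: "clock": time; "joint_pos": joint angles; "qvel": joint speeds; "tau": joint torques, N m; "tcp_pos": TCP position; "orientation": TCP orientation; "wrist_force": force on the tool from outside, world axes, zero at the start; "ft_torque": the same for the moment, N m; "finger_gap": finger opening in m.
Only numpy, scipy, OpenCV 4.12 (cv2) and the standard library are available. Lean on these libraries where they do the work, as an engineer would, in place of code of your own. Each camera call takes 0.05 s, during which the arm holds its last target.

## Working session

There is one attempt and no reset: what is moved stays moved. The work goes in short steps, Python scripts to look and compute and a tool call to move; the robot and the scene stay as the last step left them, time stands still between calls to the robot, and variables do not carry over. Pictures are saved under pics/ and viewed, and the job is handed in when it is done.

Besides the shell and the picture viewer there is one more tool, called after ">>>" as a command line: name --pt "numbers of a row" for each row, then --argument value for the rest. send_rows: Moves the arm, as the interface text tells. Its arguments: {"type":"object","properties":{"plan":{"type":"array"},"claw":{"type":"number"},"newtons":{"type":"number"}},"required":["plan"]}

```bash
mkdir -p pics; ls
python3 - <<'E'
from workcell import get_state, viewer, job, env
import cv2
print(env.grasp_offset); print(get_state())
for n in("side","top"):
    c=viewer.read_camera(n); cv2.imwrite(f"pics/{n}0.png",c["frame"]); print(n,c["mtx"],c["rvec"],c["tvec"])
E
```

```text
pics
0.0187
{'clock': 0.0, 'joint_pos': array([-1.31760580e+00,  3.14030003e-01,  4.49843322e-02,  1.30358944e+00,
       -7.38208209e-06,  1.43120043e+00]), 'qvel': array([ 0.00044426,  0.00013165,  0.00036716,  0.00201712,  0.00041602,
       -0.00066634]), 'tau': array([-2.20658990e-04, -4.80624032e+01,  2.98535728e+01,  1.92502735e-02,
       -1.00637803e-04,  8.71209558e-07]), 'tcp_pos': array([ 0.21995305, -0.53072225,  0.23039421]), 'orientation': array([-0.13733101, -0.69347409, -0.13862883,  0.69355311]), 'wrist_force': array([-0.14401704, -0.16526906,  0.03635728]), 'ft_torque': array([-0.05233269, -0.04045482,  0.02562856]), 'finger_gap': 0.08565690762082244}
side [[552.14557574   0.         326.50275586]
 [  0.         552.14557574 239.49187449]
 [  0.           0.           1.        ]] [ 0.77660906 -2.55700504  1.18289984] [0.46599924 0.30225449 1.17644551]
top [[508.17497801   0.         327.87198369]
 [  0.         508.17497801 238.09437454]
 [  0.           0.           1.        ]] [ 2.12075551 -2.13315576  0.19540497] [-0.04231482  0.56681612  1.33295363]
```

View pics/side0.png

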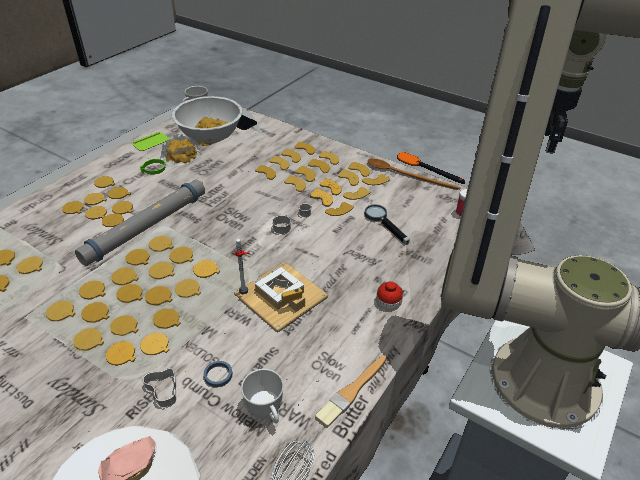

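View pics/top0.png

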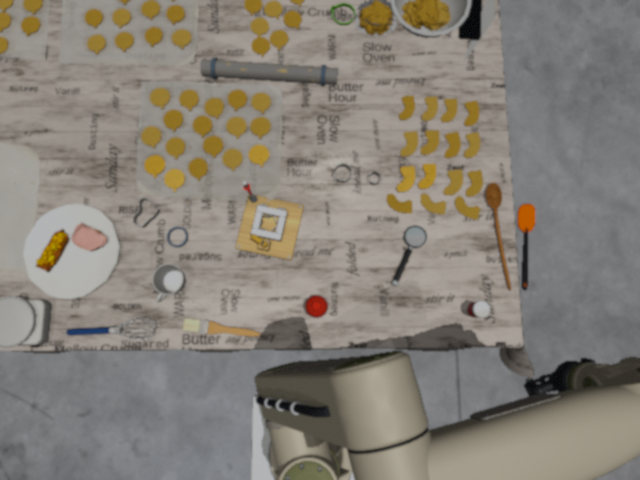

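The side view shows the fixture near (281,293), its post at (241,265) with the red collar at (241,253), and the loupe's lens at (376,212). In the top view the fixture is at (270,226), and the loupe runs from its lens at (415,237) to its tail at (395,283). I'll zoom in on both.

```bash
cat > h.py <<'E'
import numpy as np, cv2
from workcell import get_state, viewer, job, env
def cam(n):
    c=viewer.read_camera(n); R=cv2.Rodrigues(np.array(c["rvec"],float))[0]; return c["frame"],c["mtx"],R,np.array(c["tvec"],float).ravel()
def ray(c,uv):
    d=c[2].T@np.linalg.solve(c[1],np.array([uv[0],uv[1],1.])); return -c[2].T@c[3], d/np.linalg.norm(d)
def onz(c,uv,z):
    o,d=ray(c,uv); return o+d*(z-o[2])/d[2]
def proj(c,p):
    q=c[1]@(c[2]@np.asarray(p,float)+c[3]); return q[:2]/q[2]
def tri(c1,u1,c2,u2):
    o1,d1=ray(c1,u1);o2,d2=ray(c2,u2)
    s=np.linalg.lstsq(np.stack([d1,-d2],1),o2-o1,rcond=None)[0]
    a,b=o1+s[0]*d1,o2+s[1]*d2; return (a+b)/2,np.linalg.norm(a-b)
def crop(c,x,y,w,h,s,name):
    cv2.imwrite("pics/"+name,cv2.resize(c[0][y:y+h,x:x+w],None,fx=s,fy=s,interpolation=cv2.INTER_CUBIC))
E
python3 - <<'E'
from h import *
t=cam("top");s=cam("side")
crop(t,225,170,100,100,6,"t1.png");crop(t,380,215,60,80,7,"t2.png")
crop(s,225,230,110,105,5,"s1.png");crop(s,355,195,64,60,8,"s2.png")
E
```

```text
(no output)
```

View pics/t1.png

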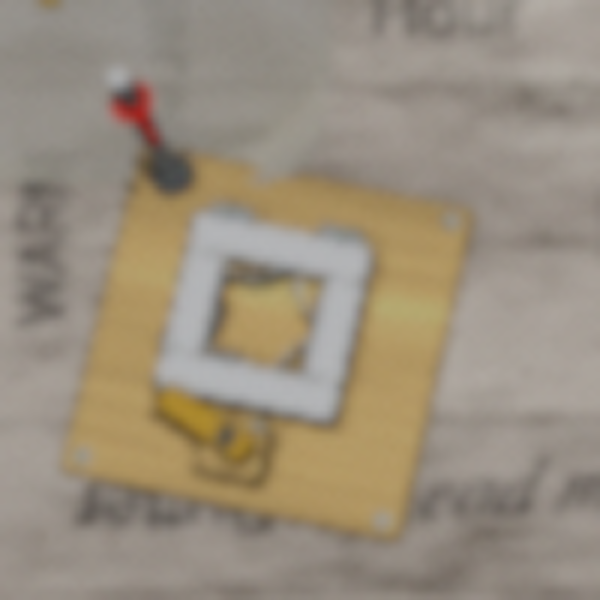

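View pics/s1.png

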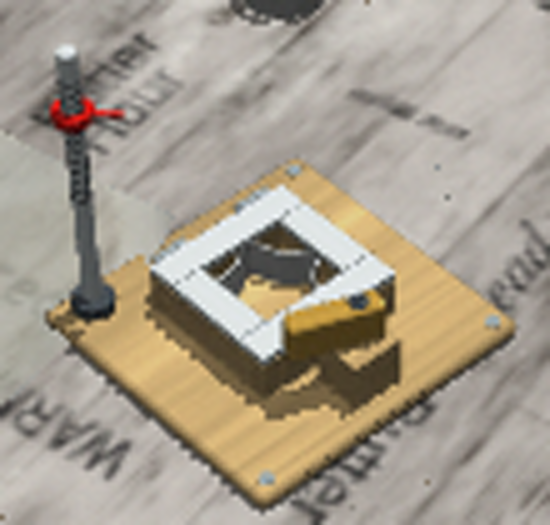

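View pics/t2.png

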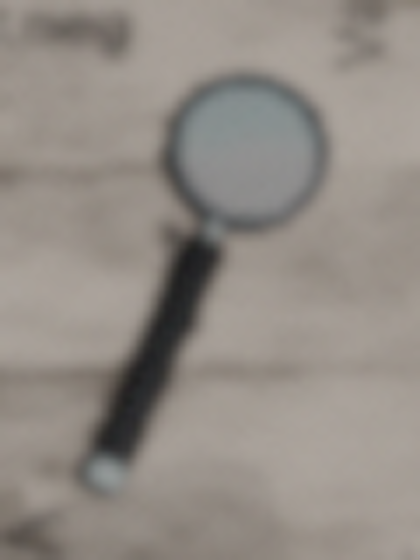

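View pics/s2.png

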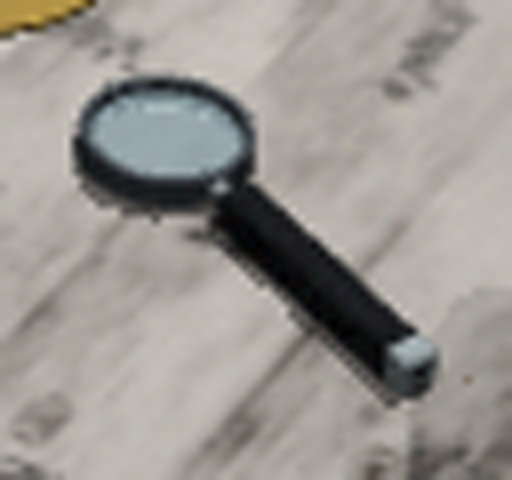

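```bash
cat > m.py <<'E'
from h import *
from scipy.optimize import least_squares
t=cam("top");s=cam("side")
def ct(p):return (np.array(p)/6+[225,170]+(.5/6-.5))
def cs(p):return (np.array(p)/5+[225,230]+(.5/5-.5))
B=[(.077,.082,.01),(.077,-.082,.01),(-.087,-.082,.01),(-.087,.082,.01)]
O=[(.024,.024,.039),(.024,-.024,.039),(-.024,-.024,.039),(-.024,.024,.039)]
obs=[(t,B,[ct(p) for p in [(143,150),(470,208),(400,540),(63,470)]]),
(s,B,[cs(p) for p in [(47,318),(295,160),(515,325),(265,508)]]),
(t,O,[ct(p) for p in [(222,258),(322,275),(303,368),(205,352)]])]
def X(q,p):
    c,w=np.cos(q[2]),np.sin(q[2]);return np.array([q[0]+c*p[0]-w*p[1],q[1]+w*p[0]+c*p[1],p[2]])
def f(q,ob):return np.concatenate([proj(c,X(q,p))-u for c,P,U in ob for p,u in zip(P,U)])
for ob in (obs,obs[:1],obs[1:2],obs[2:]):
    r=least_squares(f,[.55,.1,-.2],args=(ob,));print(r.x,np.round(r.fun,1))
E
python3 - <<'E'
from m import *
g=least_squares(f,[.55,.1,-.2],args=(obs,)).x
c,w=np.cos(g[2]),np.sin(g[2])
def loc(P):d=P[:2]-g[:2];return np.array([c*d[0]+w*d[1],-w*d[0]+c*d[1]])*1e3
P=onz(t,ct((225,437)),.0625);print("pivot top",P,loc(P)); N=onz(t,ct((163,405)),.0625);print("nose",N,loc(N))
P=onz(s,cs((360,300)),.0625);print("pivot side",P,loc(P)); N=onz(s,cs((287,318)),.0625);print("nose",N,loc(N))
P,e=tri(t,ct((118,75)),s,cs((66,50)));print("post top",P,e,loc(P))
P,e=tri(t,ct((130,103)),s,cs((72,114)));print("collar",P,e,loc(P))
# collar from known post axis in side
pw=X(g,(.062,.062,0))
for n,C in(("t",t),("s",s)):
  hsv=cv2.cvtColor(C[0],cv2.COLOR_BGR2HSV);m=((hsv[...,0]<8)|(hsv[...,0]>172))&(hsv[...,1]>150)&(hsv[...,2]>80)
  q=proj(C,[pw[0],pw[1],.13]);yy,xx=np.nonzero(m);k=np.hypot(xx-q[0],yy-q[1])<25
  print(n,q,xx[k].min(),xx[k].max(),yy[k].min(),yy[k].max());
  for z in(.105,.12,.135,.15,.174):print(z,proj(C,[pw[0],pw[1],z]))
l=onz(t,np.array((247,152))/7+[380,215]-.43,.012);T=onz(t,np.array((102,473))/7+[380,215]-.43,.018)
print("lens",l,"tail",T, np.linalg.norm((l-T)[:2]))
l=onz(s,np.array((164,135))/8+[355,195]-.43,.015);T=onz(s,np.array((412,352))/8+[355,195]-.43,.018)
print("lens",l,"tail",T, np.linalg.norm((l-T)[:2]))
E
```

```text
[ 0.61536723  0.11855589 -0.20387202] [-1.  -1.9  0.7 -0.6  0.3  0.1 -0.9  0.4 -0.8  0.1  0.3 -0.3  1.4  0.
  0.5 -0.   0.3 -0.6  0.5 -0.1 -0.1  1.  -0.7  0.3]
[ 0.61396705  0.11788632 -0.20364093] [-0.8 -1.4  0.9 -0.1  0.5  0.6 -0.7  0.9]
[ 0.61607136  0.11899969 -0.20636507] [-1.1 -0.   0.1 -0.3  1.   0.1  0.  -0. ]
[ 0.61575997  0.11852919 -0.1721869 ] [-0.1 -0.6  0.3 -0.6  0.3  0.7 -0.5  0.5]
pivot top [0.55372719 0.13199464 0.0625    ] [-63.08432067   0.68062284]
nose [0.56852657 0.16018251 0.0625    ] [-54.29842762  31.28104944]
pivot side [0.55806304 0.12749915 0.0625    ] [-57.92809427  -2.8439113 ]
nose [0.57903169 0.15578385 0.0625    ] [-43.12029984  29.10037447]
post top [0.6892425  0.16527236 0.17738947] 0.0018043850043788973 [62.88696955 60.70595906]
collar [0.68831726 0.16627554 0.13994992] 0.002679277143952784 [61.7777811  61.50103596]
t [246.44522728 187.23607972] 245 249 186 191
0.105 [247.91457702 189.85543615]
0.12 [247.03944291 188.29536635]
0.135 [246.14480946 186.70053577]
0.15 [245.2300176  185.06976956]
0.174 [243.72268935 182.3827102 ]
s [239.68048055 255.8737983 ] 235 248 250 255
0.105 [240.5470017  263.84593647]
0.12 [240.02976272 259.08725211]
0.135 [239.50448183 254.25458089]
0.15 [238.97097001 249.34618382]
0.174 [238.09974178 241.33073971]
lens [ 0.5776085  -0.28983492  0.012     ] tail [ 0.44860536 -0.22710623  0.018     ] 0.14344579881690586
lens [ 0.58060457 -0.29034118  0.015     ] tail [ 0.45088501 -0.23034186  0.018     ] 0.14292334949623428
```

```bash
cat >> h.py <<'E'
from scipy.spatial.transform import Rotation as Ro
def cur():
    s=get_state();q=s["orientation"];return np.array(s["tcp_pos"]),Ro.from_quat([q[1],q[2],q[3],q[0]]),s
def down(yaw): # tool x down, tool y at world heading yaw (rad)
    x=np.array([0,0,-1.]);y=np.array([np.cos(yaw),np.sin(yaw),0]);return Ro.from_matrix(np.stack([x,y,np.cross(x,y)],1))
def rel(p,R=None):
    p0,R0,_=cur(); d=R0.inv().apply(np.asarray(p)-p0)*1e3
    r=(R0.inv()*(R or R0)).as_rotvec(degrees=True); return np.round(np.r_[d,r],1)
def yaw():
    m=cur()[1].as_matrix();return np.degrees(np.arctan2(m[1,1],m[0,1])),m
E
python3 - <<'E'
from m import *
print(yaw())
for bar in(55,60):
  for k in (90,-90): print(bar,k,rel([.5565,.1305,.231],down(np.radians(bar+k))))
crop(t,245,222,35,35,17,"t3.png");crop(s,272,275,40,35,17,"s3.png");crop(s,225,232,45,62,9,"s4.png")
E
```

```text
[ 0.61536723  0.11855589 -0.20387202] [-1.  -1.9  0.7 -0.6  0.3  0.1 -0.9  0.4 -0.8  0.1  0.3 -0.3  1.4  0.
  0.5 -0.   0.3 -0.6  0.5 -0.1 -0.1  1.  -0.7  0.3]
[ 0.61396705  0.11788632 -0.20364093] [-0.8 -1.4  0.9 -0.1  0.5  0.6 -0.7  0.9]
[ 0.61607136  0.11899969 -0.20636507] [-1.1 -0.   0.1 -0.3  1.   0.1  0.  -0. ]
[ 0.61575997  0.11852919 -0.1721869 ] [-0.1 -0.6  0.3 -0.6  0.3  0.7 -0.5  0.5]
(np.float64(-67.49467798216816), array([[-6.22732681e-05,  3.82769243e-01, -9.23843982e-01],
       [ 1.33237145e-04, -9.23843972e-01, -3.82769248e-01],
       [-9.99999989e-01, -1.46926626e-04,  6.53170248e-06]]))
55 90 [ 3.000e-01 -4.825e+02 -5.641e+02  1.475e+02  0.000e+00  0.000e+00]
55 -90 [ 3.000e-01 -4.825e+02 -5.641e+02 -3.250e+01 -0.000e+00  0.000e+00]
60 90 [ 3.000e-01 -4.825e+02 -5.641e+02  1.425e+02  0.000e+00  0.000e+00]
60 -90 [ 3.000e-01 -4.825e+02 -5.641e+02 -3.750e+01 -0.000e+00  0.000e+00]
```

View pics/t3.png

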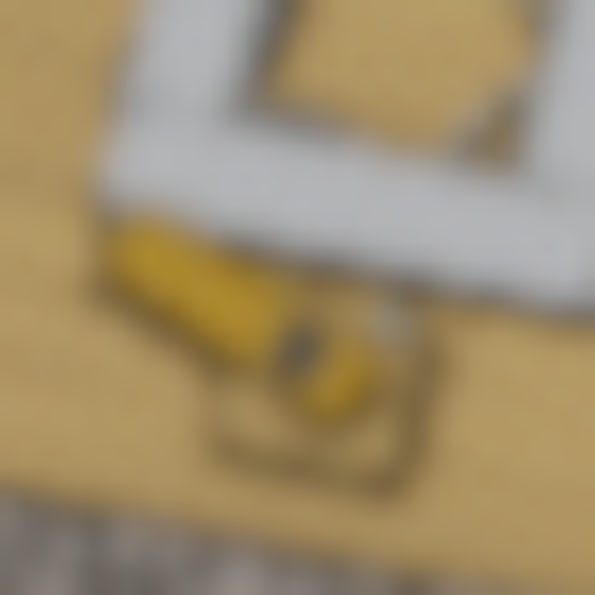

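View pics/s3.png

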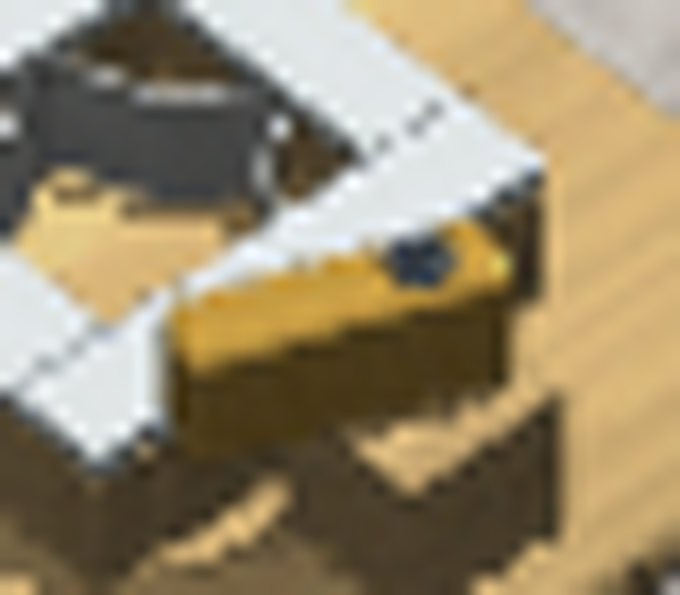

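View pics/s4.png

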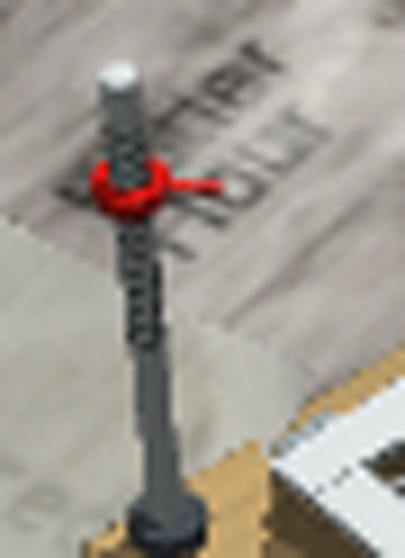

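Run:
```python
from m import *
for C,o,pts in((t,(245,222),[(300,345),(355,400),(125,250)]),(s,(272,275),[(420,260),(488,245),(183,335)])):
  P=[onz(C,np.array(p)/17+o-.47,.0625) for p in pts]
  d=P[2]-P[1];print(np.round(P,4).tolist(),np.degrees(np.arctan2(d[1],d[0])),np.linalg.norm(d))
```

```text
[ 0.61536723  0.11855589 -0.20387202] [-1.  -1.9  0.7 -0.6  0.3  0.1 -0.9  0.4 -0.8  0.1  0.3 -0.3  1.4  0.
  0.5 -0.   0.3 -0.6  0.5 -0.1 -0.1  1.  -0.7  0.3]
[ 0.61396705  0.11788632 -0.20364093] [-0.8 -1.4  0.9 -0.1  0.5  0.6 -0.7  0.9]
[ 0.61607136  0.11899969 -0.20636507] [-1.1 -0.   0.1 -0.3  1.   0.1  0.  -0. ]
[ 0.61575997  0.11852919 -0.1721869 ] [-0.1 -0.6  0.3 -0.6  0.3  0.7 -0.5  0.5]
[[0.5553, 0.1318, 0.0625], [0.5464, 0.1229, 0.0625], [0.5709, 0.1599, 0.0625]] 56.56606420864438 0.0443093459211898
[[0.5583, 0.1286, 0.0625], [0.5523, 0.121, 0.0625], [0.5765, 0.158, 0.0625]] 56.853680088518345 0.04420633205798134
```

>>> send_rows --pt "0 -24 -28 -2 0 0" --pt "0 -66 -77 -5 0 0" --pt "0 -108 -126 -8 0 0" --pt "0 -150 -175 -11 0 0" --pt "0 -192 -224 -14 0 0" --pt "0 -234 -273 -17 0 0" --pt "0 -276 -322 -20 0 0" --pt "0 -318 -371 -23 0 0" --pt "0 -360 -420 -26 0 0" --pt "0 -400 -466 -28 0 0"

```text
clock: 1.75
tcp_pos: [0.4918, 0.0054, 0.2317]
orientation: [0.302, 0.64, 0.302, -0.639]
wrist_force: [1.4, -0.8, -0.6]
finger_gap: 0.0855
```

Run:
```python
from h import *
print(yaw()[0],cur()[2]["joint_pos"].round(2), rel([.5567,.1303,.20],down(np.radians(-33.3))))
```

```text
-39.41362819683539 [-0.15  0.15 -0.16  1.26 -0.    2.11] [ 3.170e+01 -2.910e+01 -1.377e+02 -6.100e+00 -0.000e+00 -1.000e-01]
```

>>> send_rows --pt "0 -3 -14 -8 0 0" --pt "2 -6 -28 -18 0 0" --pt "5 -9 -42 -28 0 0" --pt "9 -12 -56 -38 0 0" --pt "13 -15 -70 -48 0 0" --pt "17 -18 -84 -58 0 0" --pt "20 -21 -98 -68 0 0" --pt "24 -24 -112 -78 0 0" --pt "27 -27 -126 -88 0 0" --pt "30 -29 -138 -96 0 0" --claw 45

```text
clock: 3.0
tcp_pos: [0.5565, 0.1289, 0.2012]
orientation: [0.678, 0.202, 0.678, -0.202]
wrist_force: [0.3, 0.2, 0.1]
finger_gap: 0.0448
```

Run:
```python
from h import *
print(yaw()[0],cur()[2]["joint_pos"].round(2), rel([.5567,.1303,.11],down(np.radians(146.7))))
```

```text
56.798342386699055 [ 0.09  0.32 -0.02  1.23 -0.    0.67] [ 91.2   1.3  -0.6 -89.9   0.    0. ]
```

>>> send_rows --pt "5 0 0 -9 0 0" --pt "15 1 0 -19 0 0" --pt "25 1 -1 -29 0 0" --pt "35 1 -1 -39 0 0" --pt "45 1 -1 -49 0 0" --pt "55 1 -1 -59 0 0" --pt "65 1 -1 -69 0 0" --pt "75 1 -1 -79 0 0" --pt "85 1 -1 -88 0 0" --pt "91 1 -1 -90 0 0"

```text
clock: 4.25
tcp_pos: [0.5558, 0.1297, 0.1098]
orientation: [0.623, -0.335, 0.623, 0.335]
wrist_force: [1.0, -0.7, -0.7]
finger_gap: 0.0448
```

Run:
```python
from h import *
print(yaw()[0],cur()[2]["joint_pos"].round(2), rel([.5567,.1303,.05],down(np.radians(146.7))))
t=cam("top");s=cam("side")
crop(t,225,170,100,100,6,"t5.png");crop(s,225,190,130,130,5,"s5.png")
```

```text
146.51713382899274 [ 0.09  0.37 -0.18  1.02 -0.   -0.9 ] [59.8 -0.5  1.  -0.2 -0.  -0. ]
```

View pics/s5.png

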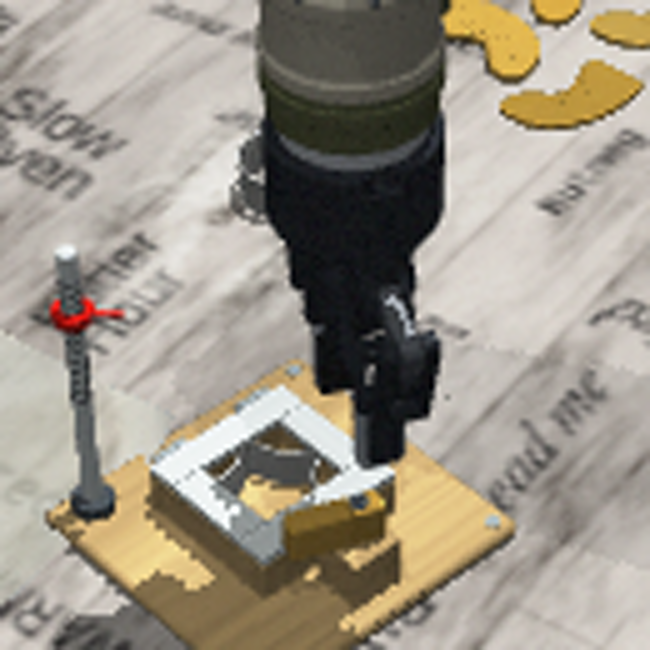

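The side view shows the open fingers standing above the turnbutton, with its pivot at about (360,500) in the crop. Next I'll descend.

>>> send_rows --pt "4 0 0 0 0 0" --pt "12 0 1 0 0 0" --pt "20 0 1 0 0 0" --pt "28 0 1 0 0 0" --pt "36 0 1 0 0 0" --pt "44 0 1 0 0 0" --pt "52 0 1 0 0 0" --pt "58 0 1 0 0 0" --pt "60 0 1 0 0 0" --pt "60 0 1 0 0 0" --claw 30

```text
clock: 5.6
tcp_pos: [0.5566, 0.1306, 0.0502]
orientation: [0.623, -0.335, 0.623, 0.335]
wrist_force: [-0.2, -0.8, 0.2]
finger_gap: 0.03
```

>>> send_rows --pt "0 0 0 0 0 0" --pt "0 0 0 0 0 0" --pt "0 0 0 0 0 0" --pt "0 0 0 0 0 0" --pt "0 0 0 0 0 0" --pt "0 0 0 0 0 0" --pt "0 0 0 0 0 0" --pt "0 0 0 0 0 0" --pt "0 0 0 0 0 0" --pt "0 0 0 0 0 0" --claw 5 --newtons 20

```text
clock: 6.85
tcp_pos: [0.5549, 0.1317, 0.0507]
orientation: [0.622, -0.334, 0.623, 0.336]
wrist_force: [-4.7, 3.3, 4.0]
finger_gap: 0.0134
```

Run:
```python
from h import *
p,R,s=cur();print(p,yaw()[0],s["joint_pos"].round(2),s["wrist_force"],R.inv().apply(s["wrist_force"]),s["ft_torque"])
```

```text
[0.55494028 0.13165834 0.05065863] 146.5562981357099 [ 0.09  0.42 -0.26  0.89  0.   -0.9 ] [-4.72974739  3.27702291  3.97524183] [-3.95754741  5.76482197  0.12877632] [ 0.65172674  0.99930883 -0.07448985]
```

>>> send_rows --pt "0 2 0 0 0 0" --pt "0 2 0 4 0 0" --pt "0 2 0 10 0 0" --pt "0 2 0 16 0 0" --pt "0 2 0 22 0 0" --pt "0 2 0 28 0 0" --pt "0 2 0 34 0 0" --pt "0 2 0 38 0 0" --pt "0 2 0 40 0 0" --pt "0 2 0 40 0 0"

```text
clock: 8.1
tcp_pos: [0.5548, 0.1318, 0.0507]
orientation: [0.7, -0.102, 0.7, 0.102]
wrist_force: [-3.0, 0.8, 6.3]
finger_gap: 0.0135
```

Run:
```python
from h import *
p,R,s=cur();print(p,yaw()[0],s["joint_pos"].round(2),s["wrist_force"],R.inv().apply(s["wrist_force"]),s["ft_torque"],s["finger_gap"])
```

```text
[0.55484595 0.13182093 0.05065382] 106.53748362019203 [ 0.09  0.42 -0.26  0.89  0.   -0.2 ] [-3.02651808  0.83454798  6.3277056 ] [-6.32810805  1.66211484 -2.66243551] [ 0.21151427  0.61120554 -0.01208843] 0.013453540130028738
```

>>> send_rows --pt "0 0 0 4 0 0" --pt "0 0 0 9 0 0" --pt "0 0 0 14 0 0" --pt "0 0 0 19 0 0" --pt "0 0 0 24 0 0" --pt "0 0 0 28 0 0" --pt "0 0 0 30 0 0" --pt "0 0 0 32 0 0" --pt "0 0 0 33 0 0" --pt "0 0 0 33 0 0"

```text
clock: 9.35
tcp_pos: [0.5551, 0.1318, 0.0507]
orientation: [0.7, 0.101, 0.7, -0.101]
wrist_force: [-2.7, 0.9, 4.9]
finger_gap: 0.0133
```

Run:
```python
from h import *
p,R,s=cur();print(p,yaw()[0],s["joint_pos"].round(3),s["wrist_force"],R.inv().apply(s["wrist_force"]),s["ft_torque"],s["finger_gap"])
t=cam("top");s=cam("side")
crop(s,225,230,110,105,5,"s6.png")
```

```text
[0.55508049 0.13184967 0.05069967] 73.63585336663215 [ 0.093  0.421 -0.262  0.888 -0.     0.378] [-2.71721574  0.94318008  4.87061587] [-4.87248852  0.13994479 -2.86967248] [0.16391488 0.56942836 0.69234649] 0.013311139537897415
```

View pics/s6.png

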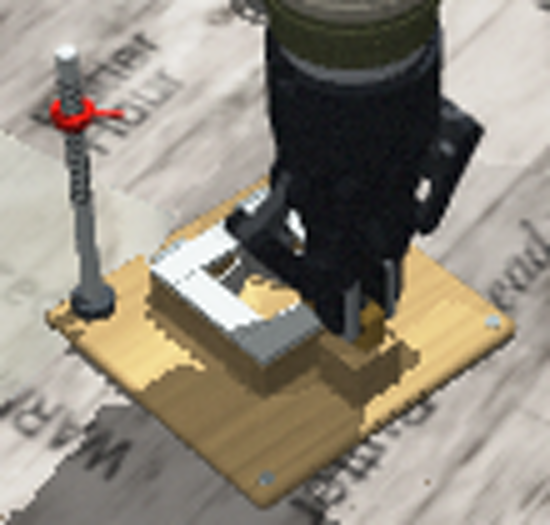

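Torque about z rose to 0.69 N m against the 0.04 N m stiffness, so the turnbutton is at its stop. I'll release and rise.

>>> send_rows --pt "0 0 0 0 0 0" --pt "0 0 0 0 0 0" --pt "0 0 0 0 0 0" --pt "0 0 0 0 0 0" --pt "-4 0 0 0 0 0" --pt "-20 0 0 0 0 0" --pt "-45 0 0 0 0 0" --pt "-80 0 0 0 0 0" --pt "-120 0 0 0 0 0" --pt "-150 0 0 0 0 0" --claw 40

```text
clock: 10.7
tcp_pos: [0.5555, 0.1318, 0.2036]
orientation: [0.701, 0.102, 0.699, -0.101]
wrist_force: [0.2, 0.3, 0.4]
finger_gap: 0.0401
```

Run:
```python
from h import *
p,R,s=cur();print(p,yaw()[0],s["joint_pos"].round(3))
t=cam("top");s=cam("side")
crop(s,225,230,110,105,5,"s7.png");crop(t,225,170,100,100,6,"t7.png")
d=np.array([np.cos(np.radians(-25.4)),np.sin(np.radians(-25.4))])
for y in(64.6,-115.4): print(rel([.4932,-.2493,.2],down(np.radians(y))))
```

```text
[0.5554922  0.13177372 0.20361397] 73.50747891110413 [ 0.092  0.312 -0.024  1.232 -0.     0.38 ]
[ 4.900e+00 -3.838e+02  4.670e+01  8.900e+00  4.000e-01 -2.000e-01]
[ 4.900e+00 -3.838e+02  4.670e+01 -1.711e+02  3.000e-01  7.000e-01]
```

View pics/s7.png

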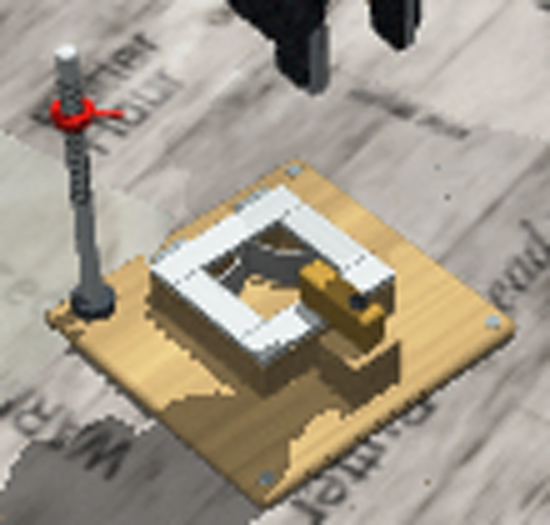

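The turnbutton now lies across the bezel, with its pivot at (357,300) and nose at (315,266) in the crop. I'll check its angle, and measure the loupe and the star more closely.

Run:
```python
from m import *
crop(s,275,270,40,35,17,"s8.png");crop(t,245,205,45,45,13,"t8.png")
# loupe
for n,C,x,y,w,h in(("t",t,380,215,60,80),("s",s,355,195,64,60)):
  g=cv2.cvtColor(C[0],cv2.COLOR_BGR2GRAY)[y:y+h,x:x+w]
  m=(g<75).astype(np.uint8); nn,lab,st,ce=cv2.connectedComponentsWithStats(m)
  i=1+np.argmax(st[1:,4]);print(n,st[i],ce[i]+[x,y])
  cs_,_=cv2.findContours((lab==i).astype(np.uint8),cv2.RETR_CCOMP,cv2.CHAIN_APPROX_NONE)
  for k in cs_:
    if len(k)>20:
      e=cv2.fitEllipse(k);print(len(k),np.array(e[0])+[x,y],e[1:],)
```

```text
[ 0.61536723  0.11855589 -0.20387202] [-1.  -1.9  0.7 -0.6  0.3  0.1 -0.9  0.4 -0.8  0.1  0.3 -0.3  1.4  0.
  0.5 -0.   0.3 -0.6  0.5 -0.1 -0.1  1.  -0.7  0.3]
[ 0.61396705  0.11788632 -0.20364093] [-0.8 -1.4  0.9 -0.1  0.5  0.6 -0.7  0.9]
[ 0.61607136  0.11899969 -0.20636507] [-1.1 -0.   0.1 -0.3  1.   0.1  0.  -0. ]
[ 0.61575997  0.11852919 -0.1721869 ] [-0.1 -0.6  0.3 -0.6  0.3  0.7 -0.5  0.5]
t [ 14  34  17  31 175] [401.89714286 264.33714286]
67 [401.80747795 264.46776199] ((5.336372375488281, 41.15149688720703), 23.72820281982422)
s [  9  17  45  33 323] [389.3993808 227.2879257]
117 [387.36439514 226.29176521] ((13.008705139160156, 47.326759338378906), 125.51800537109375)
```

View pics/s8.png

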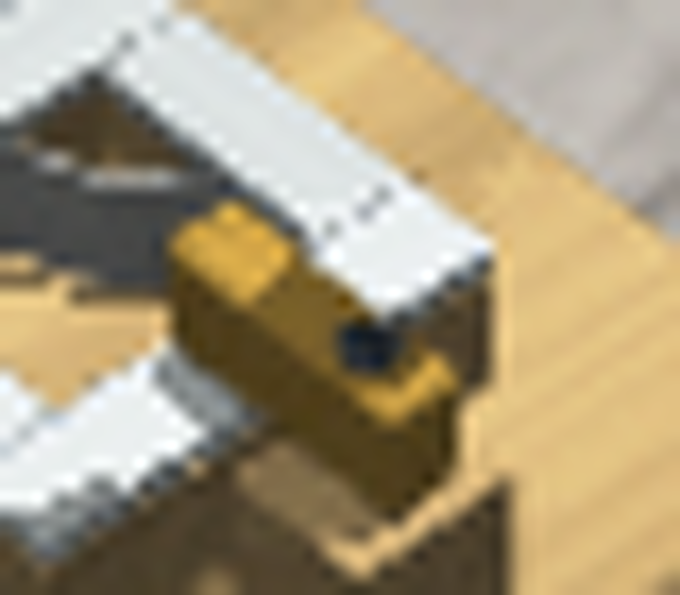

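View pics/t8.png

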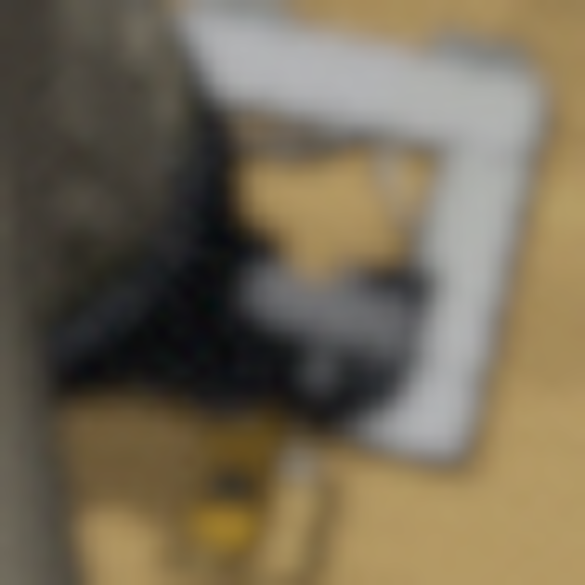

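Run:
```python
from m import *
P=[onz(s,np.array(p)/17+(275,270)-.47,.0625) for p in[(368,345),(422,400),(203,223)]]
d=P[2]-P[1];print("bar",P,np.degrees(np.arctan2(d[1],d[0])),np.linalg.norm(d))
# long edges
for a,b in(((390,422),(175,243)),((455,375),(232,203))):
  A,B=[onz(s,np.array(p)/17+(275,270)-.47,.0625) for p in(a,b)];d=B-A;print(np.degrees(np.arctan2(d[1],d[0])))
# bezel edge directions for comparison, cross edges in side: left->top (along -y), top->right (-x)
# handle axis via dark pixels PCA, ground-projected
for n,C,x,y,w,h in(("t",t,385,248,40,40),("s",s,384,216,22,30)):
  g=cv2.cvtColor(C[0],cv2.COLOR_BGR2GRAY)[y:y+h,x:x+w]
  yy,xx=np.nonzero(g<70);Q=np.array([onz(C,(u+x,v+y),.014)[:2] for u,v in zip(xx,yy)])
  m=Q.mean(0);ev=np.linalg.eigh(np.cov((Q-m).T))[1][:,1];ev*=np.sign(ev[0]);print(n,m,np.degrees(np.arctan2(ev[1],ev[0])),np.ptp(Q@ev),len(Q))
# lens glass by ellipse of ring: bluish glass mask
for n,C,x,y,w,h in(("t",t,398,220,36,36),("s",s,360,200,32,25)):
  f_=C[0][y:y+h,x:x+w].astype(int);m=((f_[...,0]-f_[...,2])>4).astype(np.uint8)
  k,_=cv2.findContours(m,cv2.RETR_EXTERNAL,cv2.CHAIN_APPROX_NONE);k=max(k,key=cv2.contourArea);k=cv2.convexHull(k);e=cv2.fitEllipse(k)
  print(n,e,np.array(e[0])+[x,y],onz(C,np.array(e[0])+[x,y],.012))
```

```text
[ 0.61536723  0.11855589 -0.20387202] [-1.  -1.9  0.7 -0.6  0.3  0.1 -0.9  0.4 -0.8  0.1  0.3 -0.3  1.4  0.
  0.5 -0.   0.3 -0.6  0.5 -0.1 -0.1  1.  -0.7  0.3]
[ 0.61396705  0.11788632 -0.20364093] [-0.8 -1.4  0.9 -0.1  0.5  0.6 -0.7  0.9]
[ 0.61607136  0.11899969 -0.20636507] [-1.1 -0.   0.1 -0.3  1.   0.1  0.  -0. ]
[ 0.61575997  0.11852919 -0.1721869 ] [-0.1 -0.6  0.3 -0.6  0.3  0.7 -0.5  0.5]
bar [array([0.55845127, 0.12863728, 0.0625    ]), array([0.54642804, 0.13289857, 0.0625    ]), array([0.5907743 , 0.12252626, 0.0625    ])] -13.164469294066052 0.045543122758495556
-13.849667017444835
-12.002938709597153
t [ 0.49842684 -0.25071702] -25.578955199383607 0.09333886575684924 166
s [ 0.49795231 -0.24926219] -30.793026312384132 0.12492466043560779 211
t ((16.757518768310547, 14.051427841186523), (15.073105812072754, 18.764225006103516), 90.54815673828125) [414.75751877 234.05142784] [ 0.58398917 -0.28979424  0.012     ]
s ((17.160011291503906, 13.810644149780273), (17.42201805114746, 26.709096908569336), 116.4879379272461) [377.16001129 213.81064415] [ 0.57192818 -0.28762856  0.012     ]
```

The turnbutton reads −13.2° against a fixture yaw of −11.7°, which agrees within measurement error, so it is at the stop. The robot's own pivot contact matches the top camera, so I'll use the top camera for the loupe.

>>> send_rows --pt "0 -20 2 0 0 0" --pt "0 -60 7 1 0 0" --pt "0 -105 13 2 0 0" --pt "0 -155 19 4 0 0" --pt "0 -205 25 5 0 0" --pt "0 -255 31 6 0 0" --pt "0 -305 37 7 0.2 0" --pt "3 -345 42 8 0.3 -0.1" --pt "5 -375 46 9 0.4 -0.2" --pt "5 -384 47 9 0.4 -0.2"

```text
clock: 12.25
tcp_pos: [0.4893, -0.2517, 0.1941]
orientation: [0.686, 0.156, 0.693, -0.158]
wrist_force: [0.6, 0.4, 0.5]
finger_gap: 0.0402
```

Run:
```python
from h import *
p,R,s=cur();print(p,yaw()[0],s["joint_pos"].round(3))
print(rel([.4925,-.249,.004],down(np.radians(64.5))))
t=cam("top");s=cam("side")
crop(s,340,120,100,130,5,"s9.png")
```

```text
[ 0.48933337 -0.25174447  0.19412172] 64.3289345229211 [-0.618  0.286 -0.083  1.21  -0.005 -0.17 ]
[190.1   4.6   3.3  -0.2  -0.5   0.2]
```

View pics/s9.png

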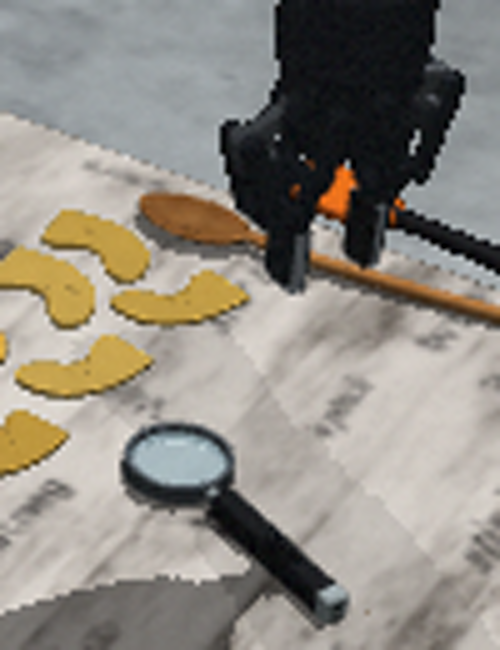

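>>> send_rows --pt "5 1 1 0 0 0" --pt "25 2 2 -0.2 -0.3 0" --pt "50 3 3 -0.2 -0.5 0.2" --pt "80 4 3 -0.2 -0.5 0.2" --pt "105 4.5 3 -0.2 -0.5 0.2" --pt "130 4.5 3 -0.2 -0.5 0.2" --pt "145 4.5 3 -0.2 -0.5 0.2" --pt "152 4.5 3 -0.2 -0.5 0.2" --pt "155 4.5 3 -0.2 -0.5 0.2" --pt "155 4.5 3 -0.2 -0.5 0.2"

```text
clock: 13.6
tcp_pos: [0.4948, -0.2474, 0.0408]
orientation: [0.691, 0.154, 0.689, -0.155]
wrist_force: [-0.0, -0.0, -0.1]
finger_gap: 0.0399
```

Run:
```python
from h import *
p,R,s=cur();print(p,yaw()[0],s["joint_pos"].round(3))
print(rel([.4925,-.249,.004],down(np.radians(64.5))))
t=cam("top");s=cam("side")
crop(s,350,160,80,90,7,"s10.png");crop(t,370,205,80,100,6,"t10.png")
```

```text
[ 0.49475951 -0.24736345  0.04077264] 64.71090118614197 [-0.609  0.4   -0.322  0.845 -0.    -0.167]
[36.8 -2.4 -1.5  0.2  0.2  0. ]
```

View pics/s10.png

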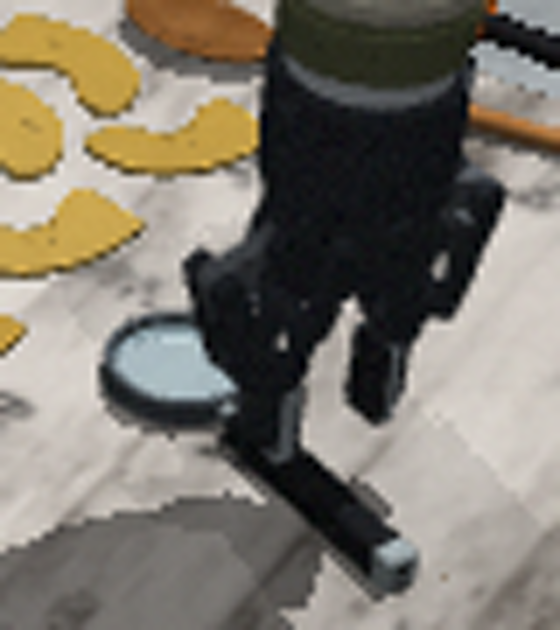

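View pics/t10.png

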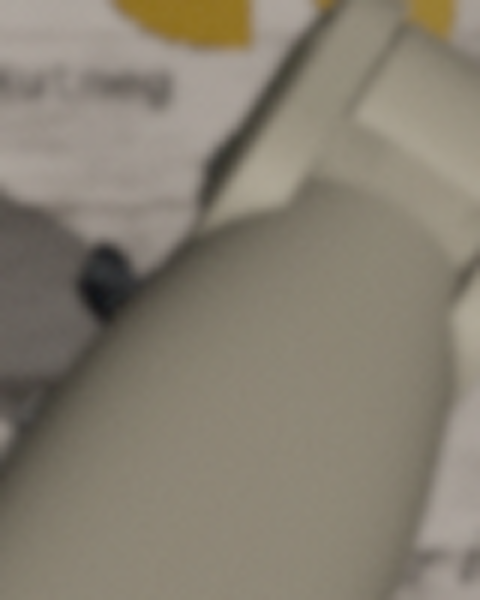

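Run:
```python
from h import *
s=cam("side");p=cur()[0]
for q in(p,p+[0,0,.006],[.4925,-.249,.018],[p[0],p[1],.018]):print((proj(s,q)-[350,160]+.43)*7)
```

```text
[321.67872372 442.89498961]
[323.28034707 430.91069783]
[322.5627826  488.47645557]
[315.62168816 488.21730655]
```

The side view shows the jaws straddling the handle: their tips' midpoint is near (322,435), above the handle's middle at (318,492). I'll go down and close.

>>> send_rows --pt "3 -0.5 -0.5 0.2 0.2 0" --pt "8 -1 -1 0.2 0.2 0" --pt "14 -2 -1 0.2 0.2 0" --pt "20 -2 -1.5 0.2 0.2 0" --pt "26 -2 -1.5 0.2 0.2 0" --pt "31 -2 -1.5 0.2 0.2 0" --pt "34 -2 -1.5 0.2 0.2 0" --pt "36 -2 -1.5 0.2 0.2 0" --pt "36.5 -2 -1.5 0.2 0.2 0" --pt "36.5 -2 -1.5 0.2 0.2 0"

```text
clock: 15.0
tcp_pos: [0.4923, -0.2485, 0.0039]
orientation: [0.689, 0.156, 0.69, -0.156]
wrist_force: [1.1, -0.1, 0.3]
finger_gap: 0.0398
```

>>> send_rows --pt "0 0 0 0 0 0" --pt "0 0 0 0 0 0" --pt "0 0 0 0 0 0" --pt "0 0 0 0 0 0" --pt "0 0 0 0 0 0" --pt "0 0 0 0 0 0" --pt "0 0 0 0 0 0" --pt "0 0 0 0 0 0" --pt "0 0 0 0 0 0" --pt "0 0 0 0 0 0" --claw 5 --newtons 40

```text
clock: 16.25
tcp_pos: [0.4925, -0.2486, 0.0041]
orientation: [0.689, 0.156, 0.69, -0.156]
wrist_force: [0.1, 0.4, 4.7]
finger_gap: 0.0149
```

Run:
```python
from h import *
p,R,s=cur();print(p,yaw()[0],s["joint_pos"].round(3),s["wrist_force"],s["ft_torque"])
```

```text
[ 0.49249544 -0.24855467  0.00408333] 64.50827807262824 [-0.612  0.443 -0.362  0.766 -0.001 -0.168] [0.06106096 0.38678789 4.72850182] [0.08327082 0.02180018 0.01287011]
```

>>> send_rows --pt "-3 0 0 0 0 0" --pt "-10 0 0 0 0 0" --pt "-22 0 0 0 0 0" --pt "-42 0 0 0 0 0" --pt "-70 0 0 0 0 0" --pt "-100 0 0 0 0 0" --pt "-130 0 0 0 0 0" --pt "-155 0 0 0 0 0" --pt "-172 0 0 0 0 0" --pt "-180 0 0 0 0 0"

```text
clock: 17.5
tcp_pos: [0.4929, -0.2487, 0.1855]
orientation: [0.69, 0.156, 0.689, -0.156]
wrist_force: [-0.3, -0.3, -1.4]
finger_gap: 0.0149
```

Run:
```python
from h import *
p,R,s=cur();print(p,yaw()[0],s["joint_pos"].round(3),s["wrist_force"],R.inv().apply(s["ft_torque"]),s["finger_gap"])
C=np.array([.614,.119]);th=np.radians(-11.7)
for a in (-11.7,0,10):
  d=np.array([np.cos(np.radians(a)),np.sin(np.radians(a))]);g=C-.095*d
  print(a,g,rel([*g,.2],down(np.radians(a+90))))
t=cam("top");s=cam("side")
crop(s,330,60,120,150,4,"s11.png");cv2.imwrite("pics/t11.png",t[0])
```

```text
[ 0.49290525 -0.24871585  0.18553632] 64.50505180426504 [-6.120e-01  2.860e-01 -1.050e-01  1.179e+00 -1.000e-03 -1.670e-01] [-0.29728409 -0.30058337 -1.44281613] [ 0.04645318 -0.01119591  0.01198296] 0.01494774349363021
-11.7 [0.52097383 0.13826479] [-1.490e+01  3.614e+02 -1.412e+02 -1.380e+01  0.000e+00  1.000e-01]
0 [0.519 0.119] [-1.490e+01  3.431e+02 -1.347e+02 -2.550e+01  0.000e+00  1.000e-01]
10 [0.52044326 0.10250342] [-1.490e+01  3.289e+02 -1.263e+02 -3.550e+01  0.000e+00  1.000e-01]
```

View pics/s11.png

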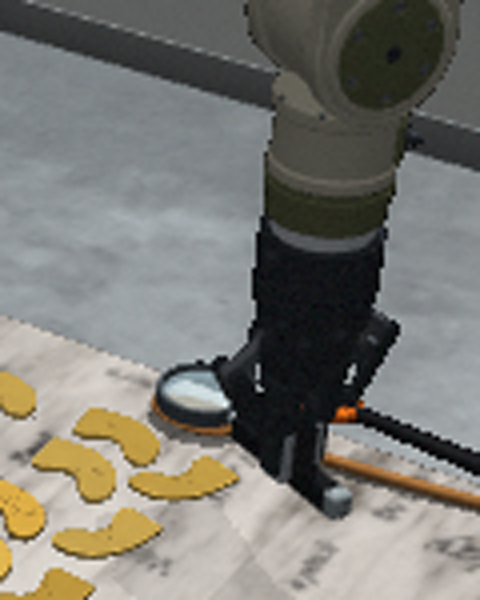

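View pics/t11.png

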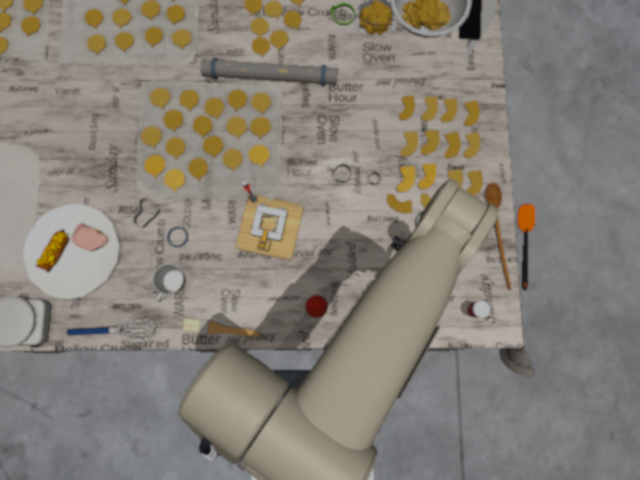

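The loupe is lifted and looks level in the side view, with its lens at about (195,395) in the crop. The top view now shows the fixture clear of the arm, so I'll measure the star.

Run:
```python
from h import *
t=cam("top");s=cam("side")
crop(t,247,202,45,45,13,"t12.png");crop(s,250,262,62,45,12,"s12.png")
```

```text
(no output)
```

View pics/t12.png

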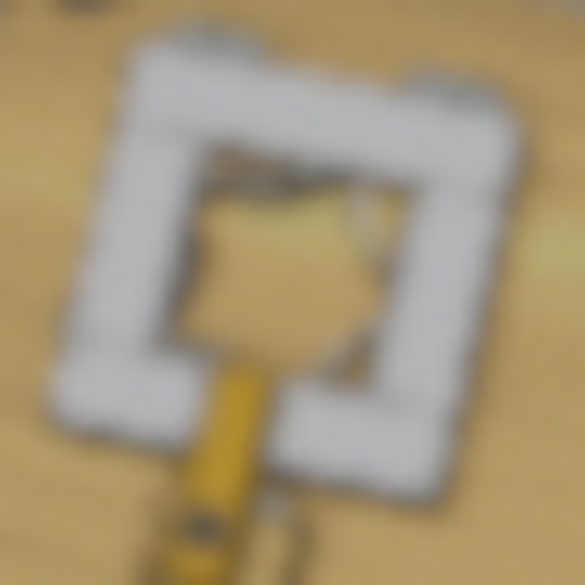

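View pics/s12.png

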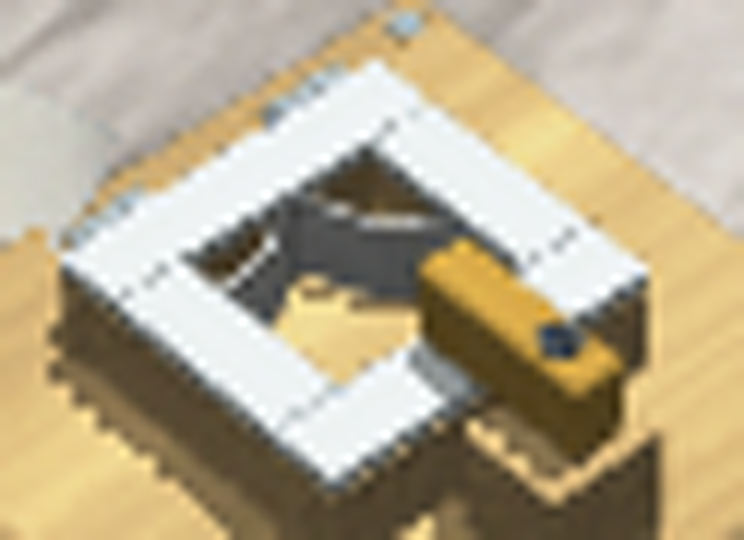

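Run:
```python
from h import *
t=cam("top");s=cam("side")
T=lambda p,z:onz(t,np.array(p)/13+[247,202]-.46,z);S=lambda p,z:onz(s,np.array(p)/12+[250,262]-.46,z)
out=[T(p,.039) for p in[(140,40),(515,130),(445,500),(55,420)]];inn=[T(p,.039) for p in[(210,145),(410,185),(375,395),(160,345)]]
print("top bezel",np.mean(out,0),np.mean(inn,0))
so=[S(p,.039) for p in[(62,258),(375,65),(648,275),(332,485)]];si=[S(p,.039) for p in[(185,255),(372,148),(520,265)]]
print("side bezel",np.mean(so,0),(si[0]+si[2])/2)
ct=np.array([.614,.119]);cs_=np.mean(so,0)[:2];th=-.204
def loc(P,c):d=P[:2]-c;return np.round(np.array([np.cos(th)*d[0]+np.sin(th)*d[1],-np.sin(th)*d[0]+np.cos(th)*d[1]])*1e3,1)
ctt=np.mean(out,0)[:2]
for n,p in(("wedge top",(350,185)),("right concave",(385,272)),("low",(335,370)),("left",(195,265)),("topdark l",(215,190)),("topdark r",(320,185))):print(n,loc(T(p,.032),ctt))
for n,p in(("concave",(298,200)),("a",(230,285)),("c",(440,220))):print("s",n,loc(S(p,.032),cs_))
```

```text
top bezel [0.61388506 0.11758129 0.039     ] [0.61481497 0.11759211 0.039     ]
side bezel [0.61733689 0.11721232 0.039     ] [0.61890255 0.11583157 0.039     ]
wedge top [22.4 -7.6]
right concave [  5.3 -19.1]
low [-17.7 -13.2]
left [-1.2 21.1]
topdark l [15.6 20.5]
topdark r [21.1 -1.3]
s concave [27.7 -8.8]
s a [18.9 16.9]
s c [  3.5 -25.8]
```

>>> send_rows --pt "-3 12 -5 -0.5 0 0" --pt "-8 45 -18 -2 0 0" --pt "-13 90 -35 -3.5 0 0" --pt "-15 140 -55 -5.5 0 0" --pt "-15 190 -74 -7.5 0 0" --pt "-15 240 -94 -9 0 0" --pt "-15 290 -113 -11 0 0" --pt "-15 330 -129 -12.5 0 0" --pt "-15 355 -139 -13.5 0 0" --pt "-15 361 -141 -13.8 0 0"

```text
clock: 19.05
tcp_pos: [0.5198, 0.1403, 0.1985]
orientation: [0.703, 0.071, 0.704, -0.071]
wrist_force: [0.1, -0.1, -1.4]
finger_gap: 0.0148
```

>>> send_rows --pt "0 0 0 0 0 0" --pt "0 0 0 0 0 0" --pt "0 0 0 0 0 0" --pt "0 0 0 0 0 0" --pt "0 0 0 0 0 0" --pt "0 0 0 0 0 0" --pt "0 0 0 0 0 0" --pt "0 0 0 0 0 0" --pt "0 0 0 0 0 0" --pt "0 0 0 0 0 0"

```text
clock: 20.3
tcp_pos: [0.5206, 0.1382, 0.1987]
orientation: [0.703, 0.072, 0.704, -0.072]
wrist_force: [0.1, 0.7, -1.6]
finger_gap: 0.0151
```

Run:
```python
from h import *
p,R,s=cur();print(p,yaw()[0],s["joint_pos"].round(3),s["finger_gap"])
print(rel([.521,.138,.1315],down(np.radians(78.3))))
t=cam("top");s=cam("side")
crop(s,225,190,110,125,5,"s13.png");crop(t,225,170,100,100,6,"t13.png")
```

```text
[0.52062701 0.13816334 0.19873946] 78.31028491333113 [ 0.11   0.256 -0.112  1.204  0.     0.314] 0.015097638668095204
[67.2 -0.1  0.5  0.  -0.1  0. ]
```

View pics/s13.png

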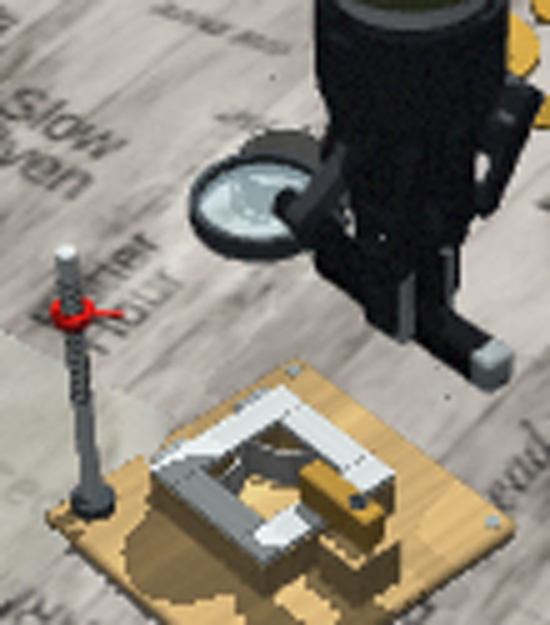

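View pics/t13.png

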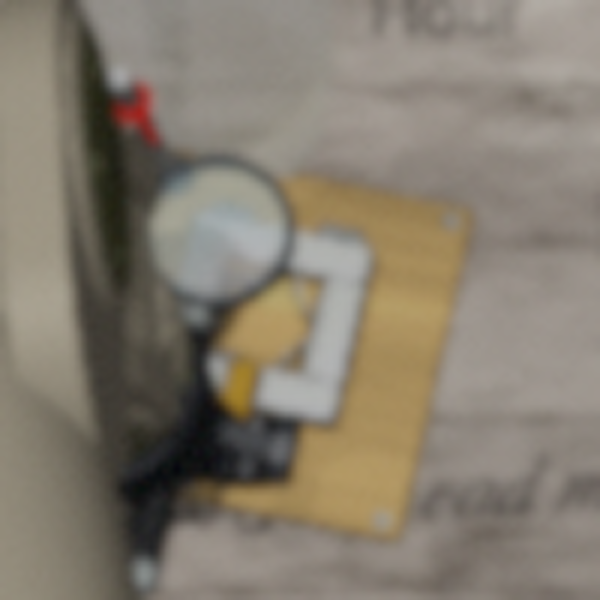

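```bash
cat > tr.py <<'E'
from h import *
def run(t,s,lt,ls,tt,ts,ot,os_,p):
    a=lambda q,k,o:np.array(q)/k+o+(.5/k-.5)
    L,e=tri(t,a(lt,6,ot),s,a(ls,5,os_));T,e2=tri(t,a(tt,6,ot),s,a(ts,5,os_));d=L-T
    print("lens",L,e,"tail",T,e2,"len",np.linalg.norm(d),"pitch",np.degrees(np.arctan2(d[2],np.hypot(*d[:2]))),"yaw",np.degrees(np.arctan2(d[1],d[0])))
    h=np.radians(-11.7);print("expected lens",p+[.095*np.cos(h),.095*np.sin(h),.005])
    for z in (p[2]+.005,): print("top-only",onz(t,a(lt,6,ot),z),"side-only",onz(s,a(ls,5,os_),z))
E
python3 - <<'E'
from tr import *
t=cam("top");s=cam("side")
run(t,s,(220,230),(255,206),(145,572),(493,362),(225,170),(225,190),cur()[0])
E
```

```text
lens [0.61652285 0.11816205 0.20471407] 0.00456496315397356 tail [0.47488925 0.14465135 0.2068956 ] 0.0020466456972821757 len 0.14410593447690304 pitch -0.8673987160566047 yaw -10.593471776087524
expected lens [0.61367311 0.11888665 0.20375748]
top-only [0.61462382 0.11725947 0.20375748] side-only [0.61969396 0.11764272 0.20375748]
```

>>> send_rows --pt "3 0 0 0 0 0" --pt "10 0 0 0 0 0" --pt "20 0 0 0 0 0" --pt "30 0 0 0 0 0" --pt "40 0 0 0 0 0" --pt "50 0 0 0 0 0" --pt "59 0 0 0 0 0" --pt "65 0 0 0 0 0" --pt "67 0 0 0 0 0" --pt "67 0 0 0 0 0"

```text
clock: 21.75
tcp_pos: [0.5206, 0.1381, 0.1318]
orientation: [0.703, 0.072, 0.704, -0.072]
wrist_force: [0.4, -0.2, -0.6]
finger_gap: 0.0149
```

>>> send_rows --pt "0 0 0 0 0 0" --pt "0 0 0 0 0 0" --pt "0 0 0 0 0 0" --pt "0 0 0 0 0 0" --pt "0 0 0 0 0 0" --pt "0 0 0 0 0 0" --pt "0 0 0 0 0 0" --pt "0 0 0 0 0 0" --pt "0 0 0 0 0 0" --pt "0 0 0 0 0 0"

```text
clock: 23.0
tcp_pos: [0.5205, 0.1381, 0.1317]
orientation: [0.703, 0.072, 0.704, -0.072]
wrist_force: [0.5, 0.6, -0.9]
finger_gap: 0.0154
```

Run:
```python
from h import *
p,R,s=cur();print(p,yaw()[0],s["wrist_force"],s["finger_gap"],s["qvel"].round(4))
t=cam("top");s=cam("side")
crop(s,225,220,110,105,5,"s14.png");crop(t,225,170,100,100,6,"t14.png")
```

```text
[0.52052638 0.13810779 0.13174295] 78.30517065380103 [ 0.50831361  0.60139882 -0.9214064 ] 0.015355123962507369 [-0.0008 -0.0006  0.0007  0.0002  0.0006  0.001 ]
```

View pics/s14.png

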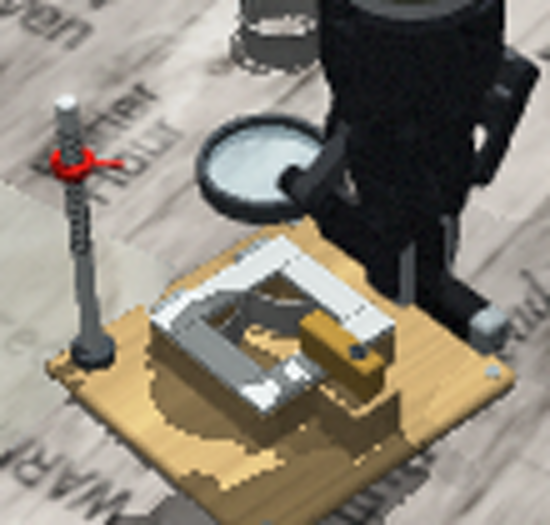

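View pics/t14.png

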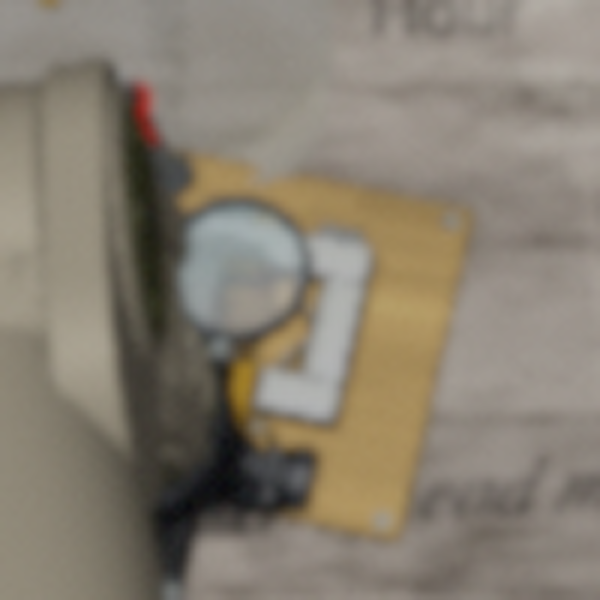

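Run:
```python
from tr import *
from scipy.optimize import minimize_scalar
t=cam("top");s=cam("side");p=cur()[0]
run(t,s,(241,271),(265,167),(173,588),(487,328),(225,170),(225,220),p)
def zrow(c,xy,row):return minimize_scalar(lambda z:(proj(c,[*xy,z])[1]-row)**2,bounds=(0,.3),method="bounded").x
row=lambda y:y/5+220-.4
c=np.array([.614,.1185]);th=-.204;R=np.array([[np.cos(th),-np.sin(th)],[np.sin(th),np.cos(th)]])
post=c+R@[.062,.062];lens=p[:2]+.095*np.array([np.cos(-.204),np.sin(-.204)])
print("lens z",zrow(s,lens,row(167)),"collar",zrow(s,post,row(162.5)),"posttop",zrow(s,post,row(103)),"bezel",zrow(s,c,row(np.mean([318,236,330,415]))))
# collar mask centroid excluding pointer
hsv=cv2.cvtColor(s[0],cv2.COLOR_BGR2HSV);m=((hsv[...,0]<8)|(hsv[...,0]>172))&(hsv[...,1]>130)&(hsv[...,2]>60)
yy,xx=np.nonzero(m[240:265,230:244]);print(yy.min()+240,yy.max()+240,xx.min()+230,xx.max()+230)
crop(s,228,232,26,30,20,"s15.png")
```

```text
lens [0.61448713 0.11745244 0.13938558] 0.004499894755914893 tail [0.47717774 0.14357803 0.13662437] 0.0019788162988848604 len 0.13979999889447736 pitch 1.1317298613391935 yaw -10.772792123028184
expected lens [0.61354027 0.11885455 0.13671612]
top-only [0.61300407 0.11679098 0.13671612] side-only [0.61871146 0.11557863 0.13671612]
lens z 0.14182741483069955 collar 0.14226273388583535 posttop 0.17795986661587457 bezel 0.03946630788328838
250 256 235 243
```

View pics/s15.png

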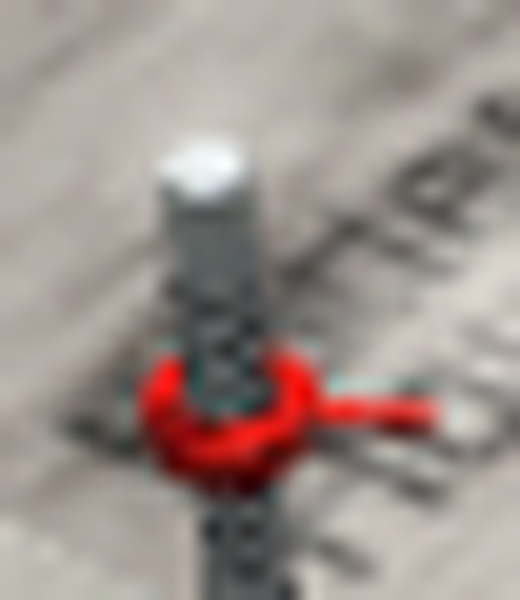

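Run:
```python
from tr import *
from scipy.optimize import minimize_scalar
t=cam("top");s=cam("side");p=cur()[0]
def zrow(c,xy,row):return minimize_scalar(lambda z:(proj(c,[*xy,z])[1]-row)**2,bounds=(0,.3),method="bounded").x
c=np.array([.614,.1185]);th=-.204;R=np.array([[np.cos(th),-np.sin(th)],[np.sin(th),np.cos(th)]])
post=c+R@[.062,.062];u=R@np.array([-.7071,-.7071]);tip=post+.021*u;tip2=post+.014*u
print(zrow(s,post,239.8),zrow(s,post,252.4),zrow(s,tip,252.1),zrow(s,tip2,252.0))
crop(s,260,235,40,35,18,"s16.png")
print([(proj(s,[*(p[:2]+.095*np.array([np.cos(th),np.sin(th)])),z])-[260,235]+.47)*18 for z in(.1367,.1417)])
```

```text
0.1791367906306891 0.14134533129662577 0.14269562714319398 0.14285694399678625
[array([342.32247554, 362.5464058 ]), array([340.96318864, 333.25360525])]
```

View pics/s16.png

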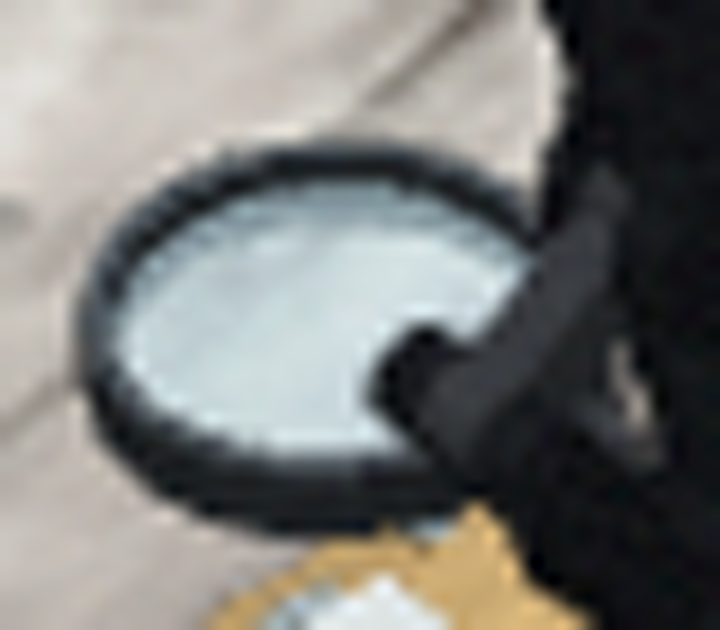

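The lens sits about 0.5–1 mm low relative to the collar and is centred within about 1–2 mm. I'll raise it slightly and let it settle.

>>> send_rows --pt "-0.6 0 0 0 0 0" --pt "-0.6 0 0 0 0 0" --pt "-0.6 0 0 0 0 0" --pt "-0.6 0 0 0 0 0" --pt "-0.6 0 0 0 0 0" --pt "-0.6 0 0 0 0 0" --pt "-0.6 0 0 0 0 0" --pt "-0.6 0 0 0 0 0" --pt "-0.6 0 0 0 0 0" --pt "-0.6 0 0 0 0 0"

```text
clock: 24.55
tcp_pos: [0.5205, 0.1382, 0.1323]
orientation: [0.703, 0.072, 0.704, -0.072]
wrist_force: [0.4, 0.8, -0.7]
finger_gap: 0.0149
```

Run:
```python
from h import *
p,R,s=cur();print(p,yaw()[0],s["wrist_force"],s["finger_gap"],s["qvel"].round(4),R.as_matrix()[:,0])
t=cam("top");cv2.imwrite("pics/t17.png",t[0])
print(job.hand_in())
```

```text
[0.52051094 0.13815085 0.13233068] 78.30829464388475 [ 0.44152902  0.82910111 -0.72669466] 0.014946310186765822 [-0.0009  0.0007 -0.0018  0.0011 -0.0007 -0.0003] [-1.54058870e-03  4.25776015e-05 -9.99998812e-01]
the job is handed in; nothing more can be done
None
```

View pics/t17.png

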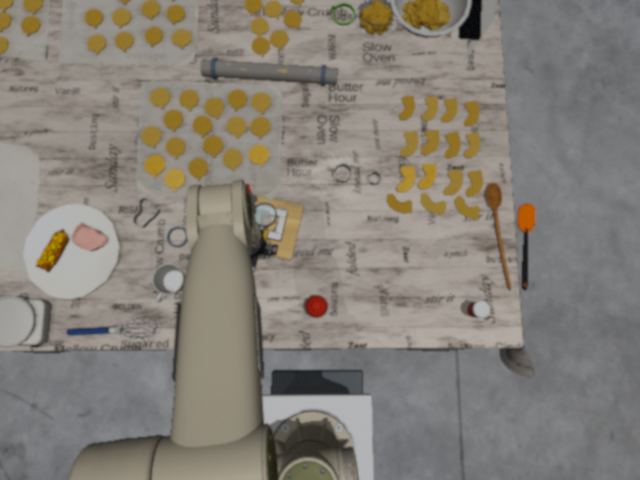

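I turned the turnbutton to its stop, then picked up the loupe and handed the job in at about 24.6 s while holding it over the star cutter.

- **Turnbutton:** torque rose to 0.69 N m at the stop. The bar then measured about −13° in the picture, against a fixture direction of about −11.7°, with its nose across the bezel.
- **Lens height:** about 137.3 mm by the arm. The collar read 136–138 mm, depending on which reference I used.
- **Lens centring:** within about 2 mm of the bezel opening's centre in the top view.
- **Level and steady:** the two pitch estimates were −0.9° and +1.1°, which is within noise. The arm was still and the grip firm.
- **Other things on the table:** in the last top picture the things on the table that can be seen are where they started.

**Uncertain points:**
- The two cameras disagreed by about 3 to 5 mm. I used the top camera, which matched where the gripper met the turnbutton, and compared heights within the side view only.
- I could not measure the star's own centre reliably through the opening, so I used the fixture's centre instead.

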